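# Clear the easel and hold the dodging mask over the print

## Task

Clear the enlarger easel: put the chrome lens cap in the small white tray and the film can in the small black tray, and let go of them. Then pick up the dodging mask by its wooden handle, lift it over the amber splash guard and hold it level and still about one centimetre above the blue-edged oblong on the print, centred on it with long sides parallel, never letting the mask touch the easel; finish still holding it there. Do not touch the splash guard or the switch box, and leave the thermometer holder, brass lens hood and negative carrier where they are.

Things in the scene. Friction and masses are not known exactly. Their poses are not given: they have to be found in the camera images.
- easel: enlarging easel, fixed: dark flat board 200 (x) x 180 (y) x 12 mm high with a white print and narrow aluminium masking strips (1.5 mm proud, look only); origin at the centre of its underside, z up
- patch: the oblong to be shaded, a flat marking on the print: grey with a blue edge, 70 (x, long) x 44 mm (y), partly hidden at first by the things lying on the print; origin at its centre in the print's surface, which is about 12.5 mm above the counter; z up
- guard: splash guard, fixed obstacle between the easel and the trays: upright amber panel 300 (along its x) x 6 mm, its top 90 mm above the counter with a steel edge 8 mm wide, steel feet 40 mm wide at both ends; origin at the centre of its underside
- white_tray: white square open tray, fixed, 120 x 120 x 30 mm high outside, walls and floor 5 mm; origin at the centre of its underside
- black_tray: black square open tray, fixed, 120 x 120 x 30 mm high outside, walls and floor 5 mm; origin at the centre of its underside
- mask: dodging mask, loose, about 120 g, lying flat on the counter beyond the guard: black plate 90 (x, long) x 64 (y) x 3 mm; above its middle a wooden handle bar along x, 64 long x 14 wide x 14 mm high, its centre 50 mm and its top 57 mm above the plate's underside, on two steel posts 10 mm thick at x = +-25 mm; balanced about the middle; origin at the centre of the plate's underside, z up
- lens_cap: chrome lens cap, loose, about 40 g, lying on the easel: disc 46 mm in diameter, 12 mm high (14 mm with a smaller raised centre); origin at the centre of its underside
- film_can: film can, loose, about 40 g, standing on the easel: aluminium cylinder 32 mm in diameter with a black lid 34 mm in diameter, 50 mm high in all (lid: top 8 mm); origin at the centre of its underside
- thermo_holder: bystander: white ceramic thermometer holder, loose, foot 48 mm in diameter, with a thin stem to 113 mm high; origin at the centre of its underside
- lens_hood: bystander: brass lens hood, loose, flared ring 36 to 52 mm in diameter, 30 mm high; origin at the centre of its underside
- carrier: bystander: grey steel negative carrier standing open, loose, lower plate 130 (x) x 85 mm (y) x 3 mm, its raised leaf at the +x end 101 mm high, leaning outwards to about x = 95 mm; origin at the centre of the lower plate's underside
- switch_box: bystander: black switch box, fixed, 70 (x) x 100 (y) x 45 mm high, with a red and a green push button on top, 55 mm high in all; origin at the centre of its underside

How it is judged (in metres and radians):
On the way, in this order (a step that is already met when the one before it is completed fails the run):
1. the lens cap lies in the white tray and the film can in the black tray, both let go and at rest (horizontal distance between lens_cap and white_tray below 0.055 m and z of lens_cap in the frame of white_tray between -0.002 and 0.03 m and linear speed of each of lens_cap, film_can below 0.03 m/s and contact force between each of lens_cap, film_can and the fingers below 0.05 N and horizontal distance between film_can and black_tray below 0.055 m and z of film_can in the frame of black_tray between -0.002 and 0.03 m), for 0.2 s.
2. the mask is carried across above the splash guard's top (height (world z) of mask above 0.09 m and y of mask in the frame of guard between -0.04 and 0.04 m and contact force between mask and the fingers above 0.5 N).
At the end, for the whole second after the job is handed in: Mask still gripped, at rest, touching neither easel nor guard: underside 3 to 22 mm above the print, centre within 10 mm of the oblong's, long axis within 8 degrees of its, tilt under 8 degrees; lens cap in the white tray and film can in the black tray (within 55 mm of centre), let go, at rest (all of step 1 and horizontal distance between mask and patch below 0.01 m and z of mask in the frame of patch between 0.003 and 0.022 m and angle between mask's own z axis and vertical below 0.14 rad and angle between the x axis of mask and the x axis of patch, either way round below 0.14 rad and contact force between mask and the fingers above 1 N and contact force between mask and easel below 0.05 N and contact force between mask and guard below 0.05 N and linear speed of mask below 0.02 m/s); the arm keeps its last pose, push and grip.
It fails at once if the mask touches the easel (contact force between mask and easel above 0.3 N).
It fails at once if something touches the splash guard (contact force between guard and anything else above 0.5 N).
It fails at once if something touches the switch box (contact force between switch_box and anything else above 0.5 N).
It fails at once if the thermometer holder, lens hood or negative carrier is shifted more than 20 mm (distance of any of thermo_holder, lens_hood, carrier from where it was at the start of the episode above 0.02 m).
It also fails if it takes over 67 s, if anything falls off the work surface, if the arm or the gripper's body presses on something with over 40 N, if the wrist force passes 120 N, or if a joint passes its speed limit or range.

## Robot

A 7-joint arm with a two-finger parallel gripper is mounted at the origin on the work surface. World frame = base frame: x ahead of the robot, y to its left, z up, the work surface at z = 0. Lengths are in mm, angles in degrees, forces in N, time in s.
With the tool pointing down it reaches from about 425 to 1025 mm from the base axis. Payload 9.4 kg.
Tool frame: the origin (TCP) lies at the very end of the fingers, on their centre line; the grasp point (between the pads) lies bot.grip_point_offset behind it (bot.grip_point_offset is the distance from the TCP to the grasp point, in mm); z points along the fingers, y is the line along which they close (so a half turn about z gives the same grasp; the last joint's range is limited). The gripper opens to 93 mm and grips with 3 to 60 N. Pads are 15 mm wide; open, the fingers measure 128 mm over their backs; the gripper's body (75 mm by 188 mm) begins 65 mm behind the grasp point.
Start: joints at [-73.379, 34.337, -0.143, 91.639, 0.103, 54.024, -4.572], TCP at [260.011, 676.77, 218.618] pointing down, gripper open.
Joint ranges: [-147.43, 147.43], [-19.82, 112.94], [-74.19, 73.91], [6.32, 146.72], [-59.91, 239.91], [6.04, 106.73], [-150.56, 150.56]. Speed limits (degrees/s): [127.2, 127.2, 172.46, 172.46, 180, 180, 180].

## Interface

Orientations are given as [roll, pitch, yaw] about the fixed x, y, z axes, in that order (R = Rz(yaw) Ry(pitch) Rx(roll)).
In Python, from rig import bot gives the robot as it stands.
- The arm moves only by the shell command python3 -m creep 'ROWS'. ROWS is JSON, a list of rows, each an object of numbers: "ax", "ay", "az": the turn, a rotation vector about the tool's x, y, z in rad; "x", "y", "z": the shift along the tool's x, y, z in mm; "jaw": the opening in per cent of the stroke, from 0 (shut) to 100 (fully open). In form: [{"ax": .., "ay": .., "az": .., "x": .., "y": .., "z": .., "jaw": ..}, ...]. A call has 1 to 5 rows; each row is the pose to reach, as a shift and turn from the pose commanded when the call began, along the tool's axes at that moment; what a row does not reach only later rows make up. A row lasts 1/8 s, in which the tool goes at most 62.5 mm and 10.7 degrees, less where a joint would pass 70% of its speed; a pose out of reach is approached as far as the arm can. A call with a gripper value outside its range is refused whole. The fingers move at their own pace and stop on an object; the grip force is fixed at half the most. Time passes only in rows, so rows that repeat a pose let the fingers close. It gives the time, the measured TCP pose, the force, the opening and the grip force at its end, in the units of the state.
- bot.state(): the state, without advancing time (a new reading comes with each control period).
- bot.grab_frame(name): name is "scene" or "top"; returns the picture (420x560x3 uint8, red, green, blue); there is no depth.
- bot.get_calibration(name): a dict with "fx", "fy", "cx", "cy" (pixels), "D" ([k1, k2, p1, p2, k3] as OpenCV has them; the pictures are not rectified), "rvec" (rotation vector, rad) and "tvec" (3), from world to camera coordinates, as OpenCV has them. Camera axes: x right, y down, z forward; pixel columns grow to the right and rows downward; lengths in mm; the calibration is good to about 2 mm. A picture is of the moment at which its call begins. get_calibration takes no time and is no camera call.
- bot.close_job(): hands the job in; it is judged then, once.
Trained networks look in the newest picture that a camera, given by its name, has taken for a name from the list of things; names that differ only in an ending like _2 or _b are one class to them, and where a whole thing is asked for, a point or a joint stands for the part that bears it (a point fixed in the world has none). Each returns a list of dicts, best first, with "confidence" (0 to 1); they miss things now and then, are a little off and sometimes report something else, mostly with a low value. They report only what shows in the picture. A call takes as long as a camera call.
- bot.look_for(camera, thing): "at" ([x, y, z] in mm, in world coordinates, good to about 4 mm: the middle of the surface that is visible of it).
- bot.masks_of(camera, thing): "mask" (420x560 bool, what is visible of it).
The state is a dict: "clock": time; "joint_pos": joint angles; "joint_vel": joint speeds; "effort": joint torques, N m; "tcp_pos": TCP position; "tool_rot": TCP orientation; "contact_force": force on the tool from outside, world axes, zero at the start; "wrist_torque": the same for the moment, N m; "gripper_width": finger opening in mm; "grasp_force": force on a finger pad.
Only numpy, scipy, OpenCV 4.12 (cv2) and the standard library are available. Lean on these libraries where they do the work, as an engineer would, in place of code of your own. Each camera call takes 0.05 s, during which the arm holds its last target. There are 200 camera calls.

## Working session

There is one attempt and no reset: what is moved stays moved. The work goes in short steps, Python scripts to look and compute and a shell command to move; the robot and the scene stay as the last step left them, time stands still between calls to the robot, and variables do not carry over. Pictures are saved under pics/ and viewed, at most 10 in all, crops included, and the job is handed in when it is done.

```bash
ls; mkdir -p pics; python3 - <<'E'
from rig import bot
import cv2,numpy as np
print(bot.state(), bot.grip_point_offset)
ims=[]
for c in("scene","top"):
    im=bot.grab_frame(c); cv2.imwrite(f"pics/{c}0.png",im[...,::-1]); print(c,bot.get_calibration(c))
    for t in "easel patch guard white_tray black_tray mask lens_cap film_can thermo_holder lens_hood carrier switch_box".split():
        print(t,[(np.round(d["at"]).tolist(),round(d["confidence"],2)) for d in bot.look_for(c,t)[:2]])
E
```

```text
pics
{'clock': 0.0, 'joint_pos': array([-73.38057097,  34.38313248,  -0.14486216,  91.67944577,
         0.10370386,  54.02367975,  -4.57274445]), 'joint_vel': array([-0.05254968, -0.04274168,  0.01358711,  0.0922755 ,  0.01503565,
       -0.03899179,  0.05680783]), 'effort': array([ 3.99439023e-04, -7.65048122e+01,  1.49834096e+00, -2.52355260e+01,
       -5.22985216e-02,  1.69839623e-02,  1.45153622e-04]), 'tcp_pos': array([259.83990824, 676.3297666 , 217.78689733]), 'tool_rot': array([-1.79914305e+02,  8.88485036e-03,  1.58988431e+02]), 'contact_force': array([0.87784264, 0.13133923, 0.46510712]), 'wrist_torque': array([ 0.00301961, -0.03886925,  0.02259533]), 'grasp_force': 0.0, 'gripper_width': 93.27178557708037} 18.8
scene {'fx': 453.76765351947887, 'fy': 453.76765351947887, 'cx': 278.66811111611116, 'cy': 217.45826129926354, 'D': array([0.04124727, 0.        , 0.        , 0.        , 0.        ]), 'rvec': array([ 2.23671446,  0.69283103, -0.30923019]), 'tvec': array([-469.45501676, -207.12105646, 1596.76816587])}
easel [([556.0, -223.0, 12.0], 0.79), ([436.0, 174.0, 11.0], 0.3
[... 650 characters left out ...]
.22048184, -2.15689837,  0.05174881]), 'tvec': array([ -22.62391537,  611.2873082 , 1634.36103233])}
easel [([552.0, -186.0, 16.0], 0.61)]
patch [([559.0, -212.0, 14.0], 0.88)]
guard [([529.0, 14.0, 91.0], 0.68)]
white_tray [([432.0, 382.0, 6.0], 0.79), ([560.0, -211.0, 14.0], 0.29)]
black_tray [([434.0, 172.0, 8.0], 0.61), ([432.0, 380.0, 6.0], 0.53)]
mask [([591.0, 190.0, -1.0], 0.62)]
lens_cap [([492.0, -196.0, 28.0], 0.69), ([435.0, 173.0, 7.0], 0.59)]
film_can [([604.0, -212.0, 59.0], 0.61)]
thermo_holder [([672.0, 353.0, 26.0], 0.75), ([593.0, 189.0, -3.0], 0.34)]
lens_hood [([653.0, -438.0, 20.0], 0.66)]
carrier [([454.0, -449.0, 4.0], 0.62)]
switch_box [([784.0, -148.0, 45.0], 0.81)]
```

View pics/scene0.png

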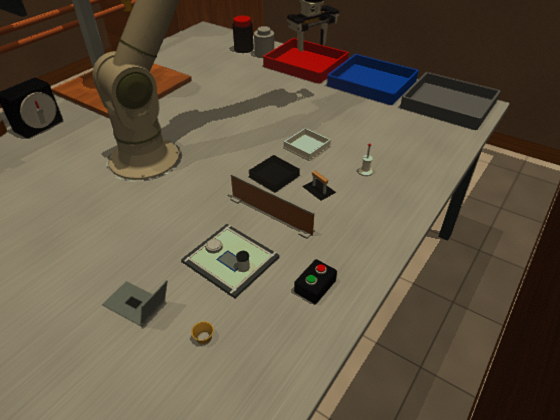

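View pics/top0.png

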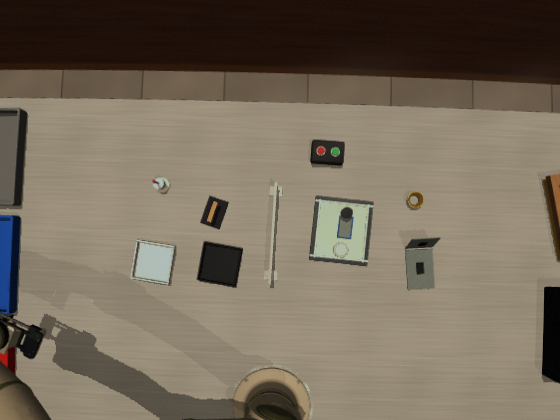

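The scene view shows the easel at about (230,258), with the cap at (214,245) and the can at (242,260). In the top view the guard is near x=273 px. The mask is at (214,212), the trays are at (153,262) and (220,264), and the patch, partly covered, is at (345,228).

```bash
cat > h.py <<'E'
from rig import bot
import cv2,numpy as np
def cal(c):
    k=bot.get_calibration(c); K=np.array([[k["fx"],0,k["cx"]],[0,k["fy"],k["cy"]],[0,0,1]])
    return K,np.array(k["D"]),np.array(k["rvec"]),np.array(k["tvec"])
def plane(c,uv,z):
    K,D,r,t=cal(c); R=cv2.Rodrigues(r)[0]
    p=cv2.undistortPoints(np.float64(uv).reshape(-1,1,2),K,D).reshape(-1,2)
    d=np.c_[p,np.ones(len(p))]@R; o=-R.T@t
    return (o+d*((z-o[2])/d[:,2])[:,None])
def proj(c,P):
    K,D,r,t=cal(c); return cv2.projectPoints(np.float64(P).reshape(-1,1,3),r,t,K,D)[0].reshape(-1,2)
def rect(c,m,z):
    m=m.astype(np.uint8); cs=max(cv2.findContours(m,0,2)[0],key=cv2.contourArea)
    w=plane(c,cs.reshape(-1,2),z)[:,:2].astype(np.float32)
    return cv2.minAreaRect(w)
E
python3 - <<'E'
from h import *
for c in("scene","top"):
    im=bot.grab_frame(c)
    for t,z in dict(patch=12.5,easel=12,mask=3,lens_cap=24,film_can=62,white_tray=30,black_tray=30,guard=90).items():
        for d in bot.masks_of(c,t)[:1]:
            b=d["mask"]; v,u=np.nonzero(b)
            print(c,t,round(d["confidence"],2),b.sum(),(u.mean().round(1),v.mean().round(1)),[np.round(q,1).tolist() for q in rect(c,b,z)],plane(c,[[u.mean(),v.mean()]],z)[0,:2].round(1))
    if c=="top":
        a=cv2.resize(im[185:275,300:385],None,fx=6,fy=6,interpolation=2)[:540]
        b=cv2.resize(im[170:295,190:290],None,fx=4.3,fy=4.3,interpolation=2)[:540]
        b=b[:540,:290] if 0 else b
        o=np.zeros((540,800,3),np.uint8); o[:a.shape[0],:510]=a; bb=cv2.resize(im[170:300,190:290],(290,377),interpolation=2); o[:377,510:]=bb
        cv2.imwrite("pics/crop1.png",o[...,::-1])
E
```

```text
scene patch 0.72 973 (np.float64(306.5), np.float64(143.9)) [[428.5, 382.7], [157.3, 150.2], 82.9] [430.8 378.8]
scene easel 0.88 3057 (np.float64(230.3), np.float64(260.4)) [[549.9, -203.6], [184.2, 204.5], 85.6] [ 556.5 -210.8]
scene mask 0.85 453 (np.float64(318.7), np.float64(186.7)) [[581.2, 210.5], [89.1, 121.8], 73.1] [586.8 204.4]
scene lens_cap 0.56 197 (np.float64(213.8), np.float64(245.9)) [[491.9, -203.1], [41.3, 54.2], 39.9] [ 492.8 -202.7]
scene film_can 0.7 236 (np.float64(242.5), np.float64(260.5)) [[614.0, -226.6], [31.7, 69.5], 40.9] [ 613.8 -226. ]
scene white_tray 0.97 1000 (np.float64(306.7), np.float64(143.8)) [[440.2, 357.6], [163.8, 151.2], 83.6] [444.6 357.3]
scene black_tray 0.6 1185 (np.float64(273.9), np.float64(172.8)) [[442.7, 156.8], [147.9, 149.2], 81.3] [444.8 154.7]
scene guard 0.73 1199 (np.float64(314.9), np.float64(281.3)) [[811.8, -197.2], [116.9, 78.8], 87.2] [ 812.6 -199.7]
top patch 0.64 282 (np.float64(344.4), np.float64(227.6)) [[556.8, -210.2], [44.0, 63.4], 85.3] [ 556.8 -209.8]
top easel 0.77 3308 (np.float64(340.5), np.float64(229.9)) [[549.6, -198.8], [185.7, 204.7], 85.0] [ 549.6 -198.1]
top mask 0.66 615 (np.float64(213.6), np.float64(211.6)) [[594.9, 197.4], [67.4, 93.6], 73.5] [595.  196.9]
top white_tray 0.63 1678 (np.float64(152.4), np.float64(261.9)) [[434.7, 376.8], [132.2, 124.8], 83.8] [433.9 376.4]
top black_tray 0.68 1592 (np.float64(219.2), np.float64(263.9)) [[435.1, 170.9], [123.5, 122.6], 81.8] [434.7 170.7]
top guard 0.91 578 (np.float64(272.6), np.float64(230.8)) [[533.7, 11.0], [40.6, 288.9], 87.8] [539.7   9.9]
```

View pics/crop1.png

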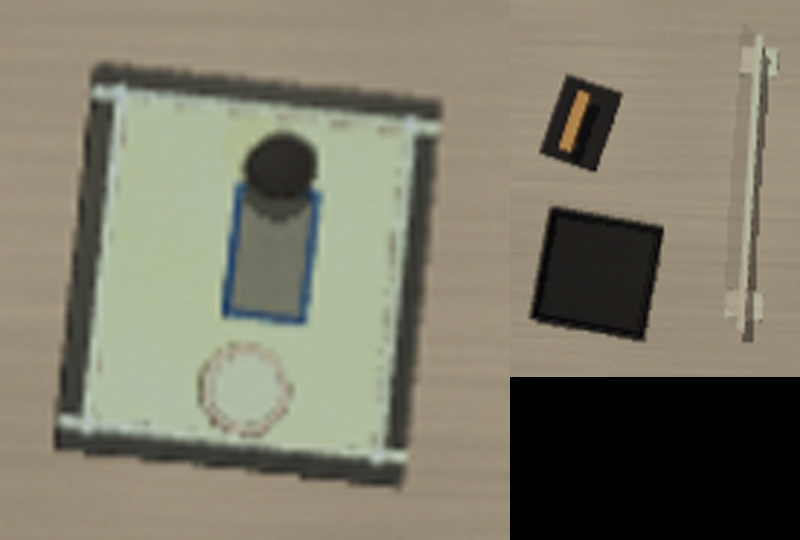

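The crop shows the can lid at about top px (346.7,212.5) and the cap at about (340.8,249.8). The oblong's long axis is tilted about 5°, and the guard runs along world x.

```bash
cat >> h.py <<'E'
from scipy.spatial.transform import Rotation as Ro
def go(x,y,z,yaw):
    s=bot.state(); R=Ro.from_euler('xyz',s["tool_rot"],degrees=True)
    v=R.inv().apply(np.array([x,y,z])-s["tcp_pos"]); a=(R.inv()*Ro.from_euler('xyz',[180,0,yaw],degrees=True)).as_rotvec()
    print("at",s["tcp_pos"].round(1),s["tool_rot"].round(1),"t",round(s["clock"],2),"-> shift",v.round(1),"turn",a.round(3))
E
python3 - <<'E'
from h import *
print("cap",plane("top",[[340.8,249.8]],24), "can",plane("top",[[346.67,212.5]],62))
a=np.float64([[66,445],[100,68],[438,110],[402,485]])/6+[300,185]; print("easel",plane("top",a,12).round(1).tolist(),plane("top",a,12).mean(0))
g=np.float64([[740,325],[760,38]])-[510,0]; g=g/2.9+[190,170]; print("guard",plane("top",g,90).round(1))
h=np.float64([[565,150],[583,93]])-[510,0]; h=h/2.9+[190,170]; print("handle",plane("top",h,57).round(1))
go(500,300,215,175)
E
```

```text
cap [[ 488.41381136 -199.07654943   24.        ]] can [[ 601.1524994  -209.90743705   62.        ]]
easel [[456.9, -109.4, 12.0], [651.1, -121.8, 12.0], [634.4, -297.0, 12.0], [441.1, -282.5, 12.0]] [ 545.86494166 -202.64006793   12.        ]
guard [[389.3  15.   90. ]
 [680.6   3.4  90. ]]
handle [[561.7 202.8  57. ]
 [621.4 186.2  57. ]]
at [260.  676.8 218.6] [180.   0. 159.] t 2.2 -> shift [-359.1 -265.7    3.6] turn [ 0.     0.    -0.279]
```

```bash
python3 -m creep '[{"x":-50,"y":-37,"az":-0.05},{"x":-100,"y":-74,"az":-0.1},{"x":-150,"y":-111,"az":-0.16},{"x":-200,"y":-148,"az":-0.22},{"x":-250,"y":-185,"az":-0.279}]'; python3 -c "
from h import *
go(500,0,200,175)"
```

```text
at [260.  676.8 218.6] [180.   0. 159.] t 2.2 -> shift [-466.7 -545.7   18.6] turn [ 0.     0.    -0.279]invalid input at $[0]: expected keys ax, ay, az, x, y, z, jaw
```

All keys are required.

```bash
python3 -m creep '[{"ax":0,"ay":0,"az":-0.05,"x":-50,"y":-37,"z":0,"jaw":100},{"ax":0,"ay":0,"az":-0.1,"x":-100,"y":-74,"z":0,"jaw":100},{"ax":0,"ay":0,"az":-0.16,"x":-150,"y":-111,"z":0,"jaw":100},{"ax":0,"ay":0,"az":-0.22,"x":-200,"y":-148,"z":0,"jaw":100},{"ax":0,"ay":0,"az":-0.279,"x":-250,"y":-185,"z":0,"jaw":100}]'; python3 -c "
from h import *
go(500,100,200,175);go(490,-200,200,175)"
```

```text
clock: 2.82
tcp_pos: [428.1, 412.7, 218.9]
tool_rot: [180.0, 0.0, 175.1]
contact_force: [2.5, 0.7, -0.6]
gripper_width: 93.0
grasp_force: 0.0
at [428.1 412.7 218.9] [180.    0.  175.1] t 2.83 -> shift [ -98.4 -305.4   18.8] turn [0.    0.001 0.002]
at [428.1 412.7 218.9] [180.    0.  175.1] t 2.83 -> shift [-114.2 -605.2   18.7] turn [0.    0.001 0.002]
```

```bash
python3 -m creep '[{"ax":0,"ay":0,"az":0,"x":-30,"y":-52,"z":0,"jaw":100},{"ax":0,"ay":0,"az":0,"x":-60,"y":-104,"z":5,"jaw":100},{"ax":0,"ay":0,"az":0,"x":-80,"y":-160,"z":5,"jaw":100},{"ax":0,"ay":0,"az":0,"x":-90,"y":-220,"z":10,"jaw":100},{"ax":0,"ay":0,"az":0,"x":-98,"y":-280,"z":10,"jaw":100}]'; python3 -m creep '[{"ax":0,"ay":0,"az":0,"x":-4,"y":-60,"z":0,"jaw":100},{"ax":0,"ay":0,"az":0,"x":-8,"y":-120,"z":0,"jaw":100},{"ax":0,"ay":0,"az":0,"x":-12,"y":-180,"z":5,"jaw":100},{"ax":0,"ay":0,"az":0,"x":-16,"y":-240,"z":5,"jaw":100},{"ax":0,"ay":0,"az":0,"x":-16,"y":-300,"z":10,"jaw":100}]'; python3 -c "
from h import *
go(490,-200,100,175)"
```

```text
clock: 3.45
tcp_pos: [500.3, 124.9, 208.5]
tool_rot: [-180.0, 0.0, 175.0]
contact_force: [1.4, 0.1, 0.3]
gripper_width: 93.0
grasp_force: 0.0
clock: 4.08
tcp_pos: [490.1, -175.4, 199.1]
tool_rot: [-180.0, 0.1, 175.0]
contact_force: [0.6, 0.8, -0.3]
gripper_width: 92.9
grasp_force: 0.0
at [ 490.1 -175.4  199.1] [-1.80e+02  1.00e-01  1.75e+02] t 4.08 -> shift [ -1.8 -24.5  99.1] turn [-0.     0.002 -0.   ]
```

```bash
python3 -m creep '[{"ax":0,"ay":0,"az":0,"x":-2,"y":-24.5,"z":40,"jaw":100},{"ax":0,"ay":0,"az":0,"x":-2,"y":-24.5,"z":80,"jaw":100},{"ax":0,"ay":0,"az":0,"x":-2,"y":-24.5,"z":120,"jaw":100},{"ax":0,"ay":0,"az":0,"x":-2,"y":-24.5,"z":145,"jaw":100},{"ax":0,"ay":0,"az":0,"x":-2,"y":-24.5,"z":160,"jaw":100}]'; python3 -c "
from h import *
go(490,-200,16,175)"
```

```text
clock: 4.7
tcp_pos: [489.4, -197.9, 37.5]
tool_rot: [180.0, -0.1, 175.0]
contact_force: [0.2, -0.2, 0.1]
gripper_width: 92.7
grasp_force: 0.0
at [ 489.4 -197.9   37.5] [ 1.80e+02 -1.00e-01  1.75e+02] t 4.7 -> shift [-0.8 -2.1 21.5] turn [ 0.    -0.001 -0.001]
```

```bash
python3 -m creep '[{"ax":0,"ay":0,"az":0,"x":-1,"y":-2,"z":10,"jaw":90},{"ax":0,"ay":0,"az":0,"x":-1,"y":-2,"z":22,"jaw":70},{"ax":0,"ay":0,"az":0,"x":-1,"y":-2,"z":22,"jaw":60},{"ax":0,"ay":0,"az":0,"x":-1,"y":-2,"z":22,"jaw":30},{"ax":0,"ay":0,"az":0,"x":-1,"y":-2,"z":22,"jaw":20}]'; python3 -m creep '[{"ax":0,"ay":0,"az":0,"x":0,"y":0,"z":0,"jaw":20},{"ax":0,"ay":0,"az":0,"x":0,"y":0,"z":0,"jaw":20},{"ax":0,"ay":0,"az":0,"x":0,"y":0,"z":-10,"jaw":20},{"ax":0,"ay":0,"az":0,"x":0,"y":0,"z":-40,"jaw":20},{"ax":0,"ay":0,"az":0,"x":0,"y":0,"z":-70,"jaw":20}]';python3 -c "
from h import *
go(450,150,160,174)"
```

```text
clock: 5.32
tcp_pos: [490.7, -200.1, 17.2]
tool_rot: [-180.0, 0.0, 175.0]
contact_force: [-0.3, 0.2, -0.1]
gripper_width: 48.4
grasp_force: 0.4
clock: 5.95
tcp_pos: [490.1, -199.9, 87.7]
tool_rot: [180.0, -0.0, 175.0]
contact_force: [-0.3, -1.5, -1.4]
gripper_width: 44.9
grasp_force: 30.0
at [ 490.1 -199.9   87.7] [180.  -0. 175.] t 5.95 -> shift [ 70.7 345.1 -72.2] turn [ 0.    -0.001  0.017]
```

```bash
python3 -m creep '[{"ax":0,"ay":0,"az":0,"x":0,"y":0,"z":-40,"jaw":20},{"ax":0,"ay":0,"az":0,"x":0,"y":20,"z":-80,"jaw":20},{"ax":0,"ay":0,"az":0,"x":0,"y":70,"z":-90,"jaw":20},{"ax":0,"ay":0,"az":0,"x":10,"y":130,"z":-90,"jaw":20},{"ax":0,"ay":0,"az":0,"x":20,"y":190,"z":-90,"jaw":20}]'; python3 -m creep '[{"ax":0,"ay":0,"az":0,"x":20,"y":60,"z":0,"jaw":20},{"ax":0,"ay":0,"az":0,"x":40,"y":120,"z":0,"jaw":20},{"ax":0,"ay":0,"az":0,"x":50,"y":180,"z":0,"jaw":20},{"ax":0,"ay":0,"az":0,"x":60,"y":240,"z":0,"jaw":20},{"ax":0,"ay":0,"az":0,"x":70,"y":300,"z":0,"jaw":20}]';python3 -c "
from h import *
go(434,378,40,174)"
```

```text
clock: 6.58
tcp_pos: [486.9, -7.5, 177.5]
tool_rot: [180.0, 0.1, 174.9]
contact_force: [0.6, 1.1, -0.7]
gripper_width: 45.2
grasp_force: 30.0
clock: 7.2
tcp_pos: [443.2, 297.8, 177.3]
tool_rot: [180.0, 0.0, 175.0]
contact_force: [1.4, 0.3, -0.3]
gripper_width: 44.9
grasp_force: 30.0
at [443.2 297.8 177.3] [180.   0. 175.] t 7.2 -> shift [ 16.2  79.  137.3] turn [0.    0.    0.017]
```

```bash
python3 -m creep '[{"ax":0,"ay":0,"az":0,"x":10,"y":50,"z":0,"jaw":20},{"ax":0,"ay":0,"az":0.017,"x":16,"y":79,"z":20,"jaw":20},{"ax":0,"ay":0,"az":0.017,"x":16,"y":79,"z":70,"jaw":20},{"ax":0,"ay":0,"az":0.017,"x":16,"y":79,"z":110,"jaw":20},{"ax":0,"ay":0,"az":0.017,"x":16,"y":79,"z":135,"jaw":20}]'; python3 -m creep '[{"ax":0,"ay":0,"az":0,"x":0,"y":0,"z":12,"jaw":20},{"ax":0,"ay":0,"az":0,"x":0,"y":0,"z":26,"jaw":20},{"ax":0,"ay":0,"az":0,"x":0,"y":0,"z":27,"jaw":20},{"ax":0,"ay":0,"az":0,"x":0,"y":0,"z":28,"jaw":50},{"ax":0,"ay":0,"az":0,"x":0,"y":0,"z":28,"jaw":62}]';python3 -c "
from h import *
go(434,378,14,174)"
```

```text
clock: 7.82
tcp_pos: [434.0, 375.6, 40.2]
tool_rot: [-179.9, -0.1, 174.0]
contact_force: [-0.7, -0.2, 0.4]
gripper_width: 44.8
grasp_force: 30.0
clock: 8.45
tcp_pos: [435.0, 376.4, 14.3]
tool_rot: [180.0, 0.0, 174.0]
contact_force: [0.2, 0.6, -0.1]
gripper_width: 52.5
grasp_force: 0.0
at [435.  376.4  14.3] [180.   0. 174.] t 8.45 -> shift [1.2 1.5 0.3] turn [ 0.001  0.001 -0.   ]
```

```bash
python3 -m creep '[{"ax":0,"ay":0,"az":0,"x":0,"y":0,"z":0,"jaw":62},{"ax":0,"ay":0,"az":0,"x":0,"y":0,"z":-30,"jaw":62},{"ax":0,"ay":0,"az":0,"x":0,"y":0,"z":-80,"jaw":62},{"ax":0,"ay":0,"az":0,"x":0,"y":0,"z":-140,"jaw":100},{"ax":0,"ay":0,"az":0,"x":-20,"y":-20,"z":-165,"jaw":100}]'; python3 -m creep '[{"ax":0,"ay":0,"az":0,"x":-20,"y":-55,"z":0,"jaw":100},{"ax":0,"ay":0,"az":0,"x":-40,"y":-110,"z":0,"jaw":100},{"ax":0,"ay":0,"az":0,"x":-60,"y":-165,"z":0,"jaw":100},{"ax":0,"ay":0,"az":0,"x":-80,"y":-220,"z":0,"jaw":100},{"ax":0,"ay":0,"az":0,"x":-100,"y":-275,"z":0,"jaw":100}]';python3 -c "
from h import *
bot.grab_frame('top'); print(bot.look_for('top','lens_cap')[:2]);print(bot.look_for('top','film_can')[:2])
go(603,-210,120,175)"
```

```text
clock: 9.07
tcp_pos: [452.4, 356.5, 182.3]
tool_rot: [179.7, 0.1, 174.2]
contact_force: [0.1, 0.3, -0.2]
gripper_width: 73.0
grasp_force: 0.0
clock: 9.7
tcp_pos: [523.5, 68.3, 179.1]
tool_rot: [180.0, 0.0, 174.0]
contact_force: [0.5, 0.7, -0.1]
gripper_width: 92.8
grasp_force: 0.0
[{'at': [433.2, 375.3, 17.4], 'confidence': 0.68}, {'at': [455.0, -451.4, 4.9], 'confidence': 0.52}]
[{'at': [607.3, -211.3, 58.1], 'confidence': 0.6}]
at [523.7  66.5 179. ] [-180.     0.   173.6] t 9.85 -> shift [-109.5 -266.    59.3] turn [-0.001  0.001 -0.024]
```

```bash
python3 -m creep '[{"ax":0,"ay":0,"az":0,"x":-25,"y":-60,"z":0,"jaw":100},{"ax":0,"ay":0,"az":-0.01,"x":-50,"y":-118,"z":0,"jaw":100},{"ax":0,"ay":0,"az":-0.02,"x":-75,"y":-176,"z":10,"jaw":100},{"ax":0,"ay":0,"az":-0.024,"x":-95,"y":-230,"z":20,"jaw":100},{"ax":0,"ay":0,"az":-0.024,"x":-109,"y":-266,"z":40,"jaw":100}]'; python3 -m creep '[{"ax":0,"ay":0,"az":0,"x":-0.5,"y":0,"z":20,"jaw":100},{"ax":0,"ay":0,"az":0,"x":-1,"y":0,"z":40,"jaw":100},{"ax":0,"ay":0,"az":0,"x":-1,"y":0,"z":50,"jaw":100},{"ax":0,"ay":0,"az":0,"x":-1,"y":0,"z":50,"jaw":100},{"ax":0,"ay":0,"az":0,"x":-1,"y":0,"z":50,"jaw":100}]';python3 -c "
from h import *
go(604,-210,20,175)"
```

```text
clock: 10.48
tcp_pos: [605.1, -207.4, 139.0]
tool_rot: [-180.0, 0.1, 175.3]
contact_force: [0.9, 0.4, 0.1]
gripper_width: 93.0
grasp_force: 0.0
clock: 11.1
tcp_pos: [605.4, -205.4, 89.4]
tool_rot: [-180.0, 0.1, 175.4]
contact_force: [0.1, -0.1, -0.5]
gripper_width: 93.5
grasp_force: 0.0
at [ 605.4 -205.4   89.4] [-1.800e+02  1.000e-01  1.754e+02] t 11.1 -> shift [ 1.  -4.7 69.4] turn [-0.     0.001  0.007]
```

```bash
python3 -m creep '[{"ax":0,"ay":0,"az":0,"x":1,"y":-4.7,"z":20,"jaw":100},{"ax":0,"ay":0,"az":0,"x":1,"y":-4.7,"z":50,"jaw":100},{"ax":0,"ay":0,"az":0,"x":1,"y":-4.7,"z":68,"jaw":80},{"ax":0,"ay":0,"az":0,"x":1,"y":-4.7,"z":69,"jaw":60},{"ax":0,"ay":0,"az":0,"x":1,"y":-4.7,"z":69,"jaw":42}]'; python3 -m creep '[{"ax":0,"ay":0,"az":0,"x":0,"y":0,"z":0,"jaw":20},{"ax":0,"ay":0,"az":0,"x":0,"y":0,"z":0,"jaw":15},{"ax":0,"ay":0,"az":0,"x":0,"y":0,"z":0,"jaw":15},{"ax":0,"ay":0,"az":0,"x":0,"y":0,"z":-20,"jaw":15},{"ax":0,"ay":0,"az":0,"x":0,"y":0,"z":-60,"jaw":15}]';python3 -c "
from h import *
go(436,173,170,172)"
```

```text
clock: 11.72
tcp_pos: [603.6, -210.6, 19.9]
tool_rot: [-180.0, 0.0, 175.4]
contact_force: [1.2, -0.6, 0.5]
gripper_width: 67.5
grasp_force: 0.0
clock: 12.35
tcp_pos: [602.6, -210.2, 80.1]
tool_rot: [180.0, -0.1, 175.4]
contact_force: [1.1, 1.0, 0.1]
gripper_width: 33.2
grasp_force: 30.0
at [ 602.6 -210.2   80.1] [ 1.800e+02 -1.000e-01  1.754e+02] t 12.35 -> shift [197.1 368.5 -89.3] turn [ 0.    -0.002  0.059]
```

```bash
python3 -m creep '[{"ax":0,"ay":0,"az":0,"x":0,"y":0,"z":-50,"jaw":15},{"ax":0,"ay":0,"az":0,"x":20,"y":35,"z":-85,"jaw":15},{"ax":0,"ay":0,"az":0.02,"x":45,"y":85,"z":-90,"jaw":15},{"ax":0,"ay":0,"az":0.04,"x":70,"y":135,"z":-90,"jaw":15},{"ax":0,"ay":0,"az":0.059,"x":98,"y":185,"z":-90,"jaw":15}]'; python3 -m creep '[{"ax":0,"ay":0,"az":0,"x":25,"y":50,"z":0,"jaw":15},{"ax":0,"ay":0,"az":0,"x":50,"y":100,"z":0,"jaw":15},{"ax":0,"ay":0,"az":0,"x":70,"y":150,"z":0,"jaw":15},{"ax":0,"ay":0,"az":0,"x":85,"y":178,"z":5,"jaw":15},{"ax":0,"ay":0,"az":0,"x":87,"y":189,"z":10,"jaw":15}]';python3 -c "
from h import *
go(435,173,20,172)"
```

```text
clock: 12.98
tcp_pos: [520.2, -16.6, 171.2]
tool_rot: [180.0, 0.1, 171.9]
contact_force: [0.4, 0.7, -0.3]
gripper_width: 33.0
grasp_force: 30.0
clock: 13.6
tcp_pos: [460.3, 183.1, 160.6]
tool_rot: [179.9, 0.1, 172.2]
contact_force: [0.1, -0.5, -0.8]
gripper_width: 32.9
grasp_force: 30.0
at [460.3 183.1 160.6] [1.799e+02 1.000e-01 1.722e+02] t 13.6 -> shift [ 23.8 -13.6 140.6] turn [0.001 0.001 0.003]
```

```bash
python3 -m creep '[{"ax":0,"ay":0,"az":0,"x":24,"y":-13.6,"z":20,"jaw":15},{"ax":0,"ay":0,"az":0,"x":24,"y":-13.6,"z":55,"jaw":15},{"ax":0,"ay":0,"az":0,"x":24,"y":-13.6,"z":90,"jaw":15},{"ax":0,"ay":0,"az":0,"x":24,"y":-13.6,"z":120,"jaw":15},{"ax":0,"ay":0,"az":0,"x":24,"y":-13.6,"z":135,"jaw":15}]'; python3 -m creep '[{"ax":0,"ay":0,"az":0,"x":0,"y":0,"z":6,"jaw":15},{"ax":0,"ay":0,"az":0,"x":0,"y":0,"z":11,"jaw":15},{"ax":0,"ay":0,"az":0,"x":0,"y":0,"z":11,"jaw":15},{"ax":0,"ay":0,"az":0,"x":0,"y":0,"z":11.5,"jaw":30},{"ax":0,"ay":0,"az":0,"x":0,"y":0,"z":11.5,"jaw":45}]';python3 -c "
from h import *
go(435,173,15,172)"
```

```text
clock: 14.22
tcp_pos: [435.7, 169.7, 23.6]
tool_rot: [-179.9, -0.0, 171.9]
contact_force: [-0.4, 0.8, 0.1]
gripper_width: 33.1
grasp_force: 30.0
clock: 14.85
tcp_pos: [436.0, 170.7, 14.0]
tool_rot: [180.0, 0.1, 171.9]
contact_force: [0.1, 0.2, 1.0]
gripper_width: 38.7
grasp_force: 0.0
at [436.  170.7  14. ] [1.800e+02 1.000e-01 1.719e+02] t 14.85 -> shift [ 1.3  2.1 -1. ] turn [ 0.001  0.002 -0.001]
```

```bash
python3 -m creep '[{"ax":0,"ay":0,"az":0,"x":0,"y":0,"z":0,"jaw":54},{"ax":0,"ay":0,"az":0,"x":0,"y":0,"z":0,"jaw":54},{"ax":0,"ay":0,"az":0,"x":0,"y":0,"z":-50,"jaw":54},{"ax":0,"ay":0,"az":0,"x":0,"y":0,"z":-105,"jaw":54},{"ax":0,"ay":0,"az":0,"x":0,"y":0,"z":-160,"jaw":100}]'; python3 - <<'E'
from h import *
S=0
for i in range(3): im=bot.grab_frame('top'); S=S+im.astype(float)/3
im=S.astype(np.uint8)
for t in("lens_cap","film_can","mask","patch"): print(t,bot.look_for('top',t)[:2])
for t,z in(("patch",12.5),("mask",3)):
    m=bot.masks_of('top',t)
    if m: print(t,rect('top',m[0]["mask"],z))
np.save("top.npy",im)
hsv=cv2.cvtColor(im,cv2.COLOR_RGB2HSV)
# handle: orange ; patch edge: blue
o=np.zeros_like(hsv[...,0]); o[185:240,195:235]=1
w=(hsv[...,0]<22)&(hsv[...,1]>110)&(hsv[...,2]>90)&(o>0); print("handle",w.sum(),rect('top',w,57))
o[:]=0; o[195:265,318:368]=1
b=(hsv[...,0]>95)&(hsv[...,0]<130)&(hsv[...,1]>70)&(o>0); print("patch",b.sum(),rect('top',b,12.5))
a=cv2.resize(im[185:275,300:385],None,fx=5,fy=5,interpolation=2); c=cv2.resize(im[185:275,195:255],None,fx=5,fy=5,interpolation=2)
cv2.imwrite("pics/crop2.png",np.hstack([a,c])[...,::-1])
sc=bot.grab_frame('scene');cv2.imwrite("pics/scene2.png",sc[...,::-1])
for t,z in(("mask",3),("patch",12.5)):
    m=bot.masks_of('scene',t)
    if m: print(t,m[0]["confidence"],rect('scene',m[0]["mask"],z))
hsv=cv2.cvtColor(sc,cv2.COLOR_RGB2HSV);o[:]=0;o[240:285,200:265]=1
b=(hsv[...,0]>95)&(hsv[...,0]<130)&(hsv[...,1]>70)&(o>0); print("patch scene",b.sum(),rect('scene',b,12.5))
E
```

```text
clock: 15.48
tcp_pos: [434.8, 170.8, 174.7]
tool_rot: [-180.0, -0.0, 172.0]
contact_force: [1.2, 0.6, -0.3]
gripper_width: 56.4
grasp_force: 0.0
lens_cap [{'at': [431.9, 375.3, 19.7], 'confidence': 0.7}, {'at': [563.4, -212.5, 13.4], 'confidence': 0.61}]
film_can []
mask [{'at': [590.8, 193.0, -0.6], 'confidence': 0.73}, {'at': [669.6, 354.6, 26.6], 'confidence': 0.57}]
patch [{'at': [561.4, -212.3, 14.4], 'confidence': 0.75}]
patch ((560.3699951171875, -211.03961181640625), (44.429988861083984, 69.69368743896484), 84.51777648925781)
mask ((595.2523803710938, 196.82701110839844), (66.41535949707031, 92.63409423828125), 73.47576904296875)
handle 100 ((593.595947265625, 195.9595184326172), (13.419782638549805, 64.76428985595703), 73.538818359375)
patch 78 ((558.5595092773438, -210.7552032470703), (43.352874755859375, 66.87945556640625), 85.02465057373047)
mask 0.72 ((579.080078125, 210.5634765625), (89.6295166015625, 126.59870147705078), 72.662841796875)
patch 0.71 ((557.8855590820312, -209.46798706054688), (45.04386520385742, 70.82117462158203), 85.13811492919922)
patch scene 73 ((557.401611328125, -210.5788116455078), (42.75031661987305, 68.10431671142578), 85.14945983886719)
```

View pics/crop2.png

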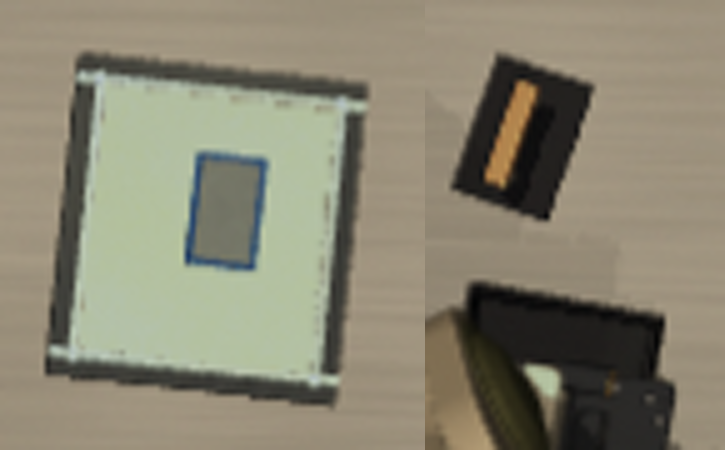

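The print is clear: the oblong is at about (558.8,-210.6) with yaw -5°, and the mask handle is at about (594,196) with yaw -16.5°.

```bash
python3 -c "
from h import *
go(594,196,120,163.5)"
```

```text
at [434.8 170.8 172.3] [-1.799e+02 -1.000e-01  1.720e+02] t 16.07 -> shift [-154.2   47.1   52. ] turn [-0.001 -0.001  0.148]
```

```bash
python3 -m creep '[{"ax":0,"ay":0,"az":0.03,"x":-35,"y":10,"z":0,"jaw":90},{"ax":0,"ay":0,"az":0.06,"x":-75,"y":20,"z":0,"jaw":90},{"ax":0,"ay":0,"az":0.1,"x":-115,"y":32,"z":10,"jaw":90},{"ax":0,"ay":0,"az":0.14,"x":-145,"y":44,"z":30,"jaw":90},{"ax":0,"ay":0,"az":0.148,"x":-154,"y":47,"z":50,"jaw":90}]'; python3 - <<'E'
from h import *
im=bot.grab_frame('top')
print(bot.look_for('top','film_can')[:2]); cv2.imwrite("pics/crop3.png",cv2.resize(im[180:300,125:300],None,fx=4,fy=4,interpolation=2)[...,::-1])
go(594,196,32,163.5)
E
```

```text
clock: 16.7
tcp_pos: [595.5, 196.4, 121.6]
tool_rot: [-180.0, 0.0, 163.5]
contact_force: [0.0, -0.0, -0.0]
gripper_width: 83.6
grasp_force: 0.0
[]
at [592.9 195.5 120.2] [-179.8   -0.2  163.5] t 16.8 -> shift [-1.3  1.  88.2] turn [-0.003 -0.004  0.001]
```

View pics/crop3.png

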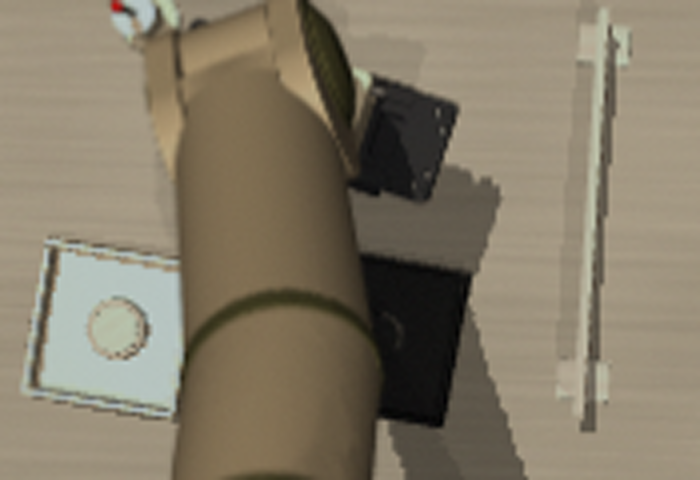

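The cap is centred in the white tray. The arm mostly hides the can, but its lid rim shows in the black tray at about (395,332).

```bash
python3 -m creep '[{"ax":0,"ay":0,"az":0,"x":-1,"y":0,"z":25,"jaw":90},{"ax":0,"ay":0,"az":0,"x":-1,"y":0,"z":55,"jaw":90},{"ax":0,"ay":0,"az":0,"x":-1,"y":0,"z":75,"jaw":80},{"ax":0,"ay":0,"az":0,"x":-1,"y":0,"z":87,"jaw":60},{"ax":0,"ay":0,"az":0,"x":-1,"y":0,"z":87,"jaw":50}]'; python3 -c "
from h import *
go(594,196,32,163.5)"
```

```text
clock: 17.42
tcp_pos: [594.3, 195.6, 35.9]
tool_rot: [-180.0, -0.1, 163.5]
contact_force: [0.7, -0.4, 1.6]
gripper_width: 58.9
grasp_force: 0.0
at [594.3 195.6  35.9] [-1.800e+02 -1.000e-01  1.635e+02] t 17.43 -> shift [0.4 0.3 3.9] turn [-0.001 -0.001  0.001]
```

```bash
python3 -m creep '[{"ax":0,"ay":0,"az":0,"x":0,"y":0,"z":2,"jaw":40},{"ax":0,"ay":0,"az":0,"x":0,"y":0,"z":2,"jaw":25},{"ax":0,"ay":0,"az":0,"x":0,"y":0,"z":2,"jaw":10},{"ax":0,"ay":0,"az":0,"x":0,"y":0,"z":2,"jaw":2},{"ax":0,"ay":0,"az":0,"x":0,"y":0,"z":2,"jaw":2}]'; python3 -m creep '[{"ax":0,"ay":0,"az":0,"x":0,"y":0,"z":0,"jaw":2},{"ax":0,"ay":0,"az":0,"x":0,"y":0,"z":0,"jaw":2}]'; python3 -c "
from h import *
go(594,196,200,175)"
```

```text
clock: 18.05
tcp_pos: [595.3, 195.7, 34.3]
tool_rot: [180.0, 0.0, 163.5]
contact_force: [-1.1, 0.1, 1.8]
gripper_width: 13.7
grasp_force: 30.0
clock: 18.3
tcp_pos: [595.2, 195.8, 34.3]
tool_rot: [180.0, 0.0, 163.5]
contact_force: [0.1, -0.4, 3.6]
gripper_width: 13.6
grasp_force: 30.0
at [595.2 195.8  34.3] [180.    0.  163.5] t 18.3 -> shift [ 1.200e+00 -1.000e-01 -1.657e+02] turn [-0.     0.    -0.201]
```

```bash
python3 -m creep '[{"ax":0,"ay":0,"az":0,"x":0,"y":0,"z":-20,"jaw":2},{"ax":0,"ay":0,"az":0,"x":0,"y":0,"z":-60,"jaw":2},{"ax":0,"ay":0,"az":0,"x":0,"y":0,"z":-100,"jaw":2},{"ax":0,"ay":0,"az":-0.1,"x":0,"y":0,"z":-140,"jaw":2},{"ax":0,"ay":0,"az":-0.2,"x":0,"y":0,"z":-160,"jaw":2}]'; python3 -m creep '[{"ax":0,"ay":0,"az":0,"x":0,"y":0,"z":0,"jaw":2}]'; python3 - <<'E'
from h import *
go(560,-210.6,194,175)
im=bot.grab_frame('scene'); cv2.imwrite("pics/scene3.png",cv2.resize(im[90:280,210:390],None,fx=3,fy=3,interpolation=2)[...,::-1])
E
```

```text
clock: 18.92
tcp_pos: [595.8, 196.0, 197.7]
tool_rot: [179.9, 0.2, 175.2]
contact_force: [-0.5, 0.3, -2.6]
gripper_width: 13.8
grasp_force: 30.0
clock: 19.05
tcp_pos: [596.0, 195.9, 196.6]
tool_rot: [179.9, 0.2, 174.9]
contact_force: [0.6, -0.7, -1.7]
gripper_width: 13.5
grasp_force: 30.0
at [596.  195.9 196.6] [179.9   0.2 174.9] t 19.05 -> shift [-2.000e-01 -4.081e+02  1.900e+00] turn [ 0.002  0.003 -0.001]
```

View pics/scene3.png

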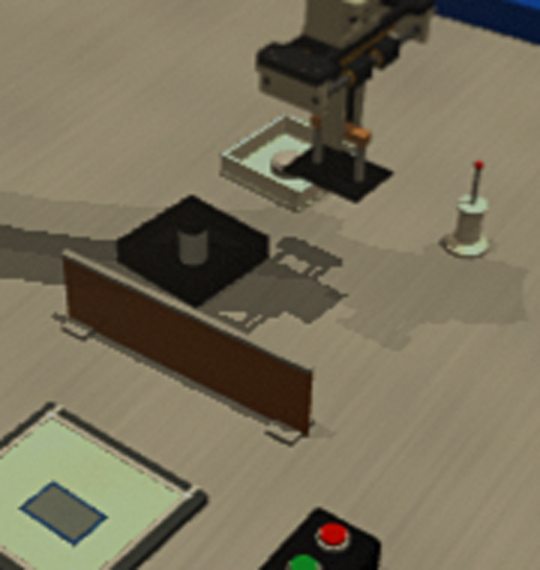

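The can stands in the black tray at about (193,245), the cap is in the white tray, and the mask hangs level from the gripper at about (340,172).

```bash
python3 -m creep '[{"ax":0,"ay":0,"az":0,"x":0,"y":-25,"z":0,"jaw":2},{"ax":0,"ay":0,"az":0,"x":0,"y":-65,"z":0,"jaw":2},{"ax":0,"ay":0,"az":0,"x":0,"y":-110,"z":0,"jaw":2},{"ax":0,"ay":0,"az":0,"x":0,"y":-155,"z":0,"jaw":2},{"ax":0,"ay":0,"az":0,"x":0,"y":-200,"z":0,"jaw":2}]'; python3 -m creep '[{"ax":0,"ay":0,"az":0,"x":0,"y":-45,"z":0,"jaw":2},{"ax":0,"ay":0,"az":0,"x":0,"y":-90,"z":0,"jaw":2},{"ax":0,"ay":0,"az":0,"x":0,"y":-135,"z":0,"jaw":2},{"ax":0,"ay":0,"az":0,"x":0,"y":-175,"z":0,"jaw":2},{"ax":0,"ay":0,"az":0,"x":0,"y":-205,"z":0,"jaw":2}]'; python3 -m creep '[{"ax":0,"ay":0,"az":0,"x":0,"y":0,"z":20,"jaw":2},{"ax":0,"ay":0,"az":0,"x":0,"y":0,"z":50,"jaw":2},{"ax":0,"ay":0,"az":0,"x":0,"y":0,"z":75,"jaw":2},{"ax":0,"ay":0,"az":0,"x":0,"y":0,"z":85,"jaw":2},{"ax":0,"ay":0,"az":0,"x":0,"y":0,"z":85,"jaw":2}]'; python3 -c "
from h import *
go(560,-210.6,59,175)"
```

```text
clock: 19.73
tcp_pos: [576.2, -6.4, 193.0]
tool_rot: [-179.9, -0.1, 174.8]
contact_force: [0.5, -0.3, -2.1]
gripper_width: 14.0
grasp_force: 30.0
clock: 20.35
tcp_pos: [557.5, -210.8, 192.9]
tool_rot: [-180.0, -0.2, 174.7]
contact_force: [-0.2, -0.4, -2.1]
gripper_width: 14.0
grasp_force: 30.0
clock: 20.98
tcp_pos: [558.7, -208.1, 108.3]
tool_rot: [180.0, -0.1, 174.9]
contact_force: [-1.2, 0.1, -1.6]
gripper_width: 14.0
grasp_force: 30.0
at [ 558.7 -208.1  108.3] [ 1.800e+02 -1.000e-01  1.749e+02] t 20.98 -> shift [-1.6 -2.4 49.3] turn [ 0.    -0.002 -0.002]
```

```bash
python3 -m creep '[{"ax":0,"ay":0,"az":0,"x":0,"y":-2.5,"z":12,"jaw":2},{"ax":0,"ay":0,"az":0,"x":0,"y":-2.5,"z":26,"jaw":2},{"ax":0,"ay":0,"az":0,"x":0,"y":-2.5,"z":38,"jaw":2},{"ax":0,"ay":0,"az":0,"x":0,"y":-2.5,"z":46,"jaw":2},{"ax":0,"ay":0,"az":0,"x":0,"y":-2.5,"z":47,"jaw":2}]'; python3 -m creep '[{"ax":0,"ay":0,"az":0,"x":0,"y":0,"z":0,"jaw":2},{"ax":0,"ay":0,"az":0,"x":0,"y":0,"z":0,"jaw":2}]'; python3 - <<'E'
from h import *
go(559,-210.6,58,175)
im=bot.grab_frame('scene'); S=cv2.resize(im[215:305,170:290],None,fx=5,fy=5,interpolation=2)
m=bot.masks_of('scene','mask'); print([(d["confidence"],rect('scene',d["mask"],28)) for d in m[:1]])
def draw(im,c,u0,v0,f,zs):
    for z in zs:
        a=np.radians(-5); R=np.array([[np.cos(a),-np.sin(a)],[np.sin(a),np.cos(a)]])
        q=np.array([[45,32],[-45,32],[-45,-32],[45,-32]])@R.T+[558.8,-210.6]
        p=(proj(c,np.c_[q,np.full(4,z)])+.5-[u0,v0])*f
        cv2.polylines(im,[p.astype(int)],True,(255,0,0),1)
draw(S,'scene',170,215,5,[25.5])
cv2.imwrite("pics/fin_s.png",S[...,::-1])
t=bot.grab_frame('top'); T=cv2.resize(t[185:275,290:390],None,fx=5,fy=5,interpolation=2); draw(T,'top',290,185,5,[25.5]); cv2.imwrite("pics/fin_t.png",T[...,::-1])
E
```

```text
clock: 21.6
tcp_pos: [559.2, -209.9, 61.4]
tool_rot: [180.0, -0.1, 175.0]
contact_force: [-0.1, 0.5, -1.6]
gripper_width: 13.7
grasp_force: 30.0
clock: 21.85
tcp_pos: [559.7, -210.2, 62.5]
tool_rot: [-180.0, 0.0, 175.0]
contact_force: [0.1, -1.0, -1.9]
gripper_width: 13.9
grasp_force: 30.0
at [ 559.7 -210.2   62.5] [-180.    0.  175.] t 21.85 -> shift [ 0.7 -0.5  4.5] turn [-0.     0.001 -0.001]
[(0.77, ((556.6690673828125, -205.02020263671875), (72.17168426513672, 91.96778106689453), 81.14661407470703))]
```

View pics/fin_s.png

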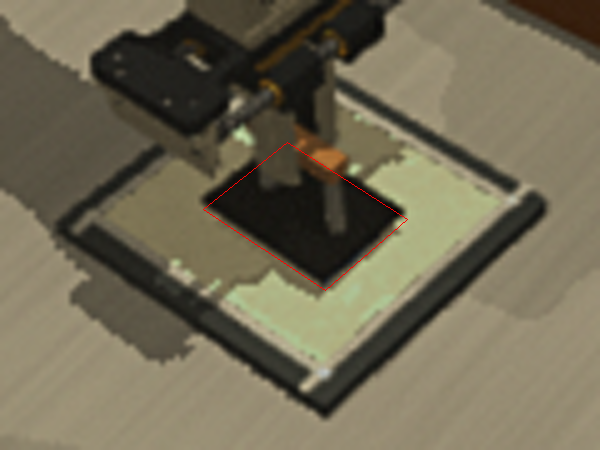

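View pics/fin_t.png

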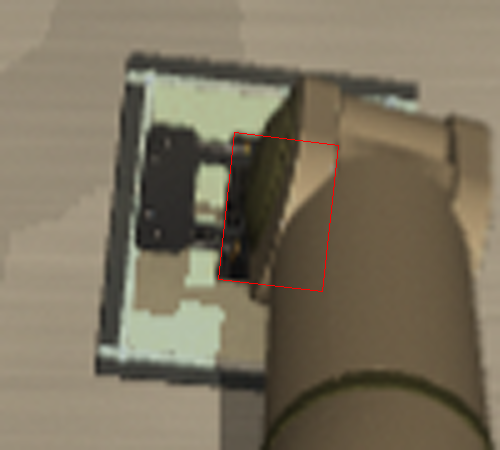

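The mask plate sits on the predicted outline in the scene view. It is about 1 px high, which fits it being about 3 mm higher than drawn. The arm hides most of it in the top view. I'll lower it about 4 mm.

```bash
python3 -m creep '[{"ax":0,"ay":0,"az":0,"x":0,"y":0,"z":2,"jaw":2},{"ax":0,"ay":0,"az":0,"x":0.5,"y":-0.5,"z":4,"jaw":2},{"ax":0,"ay":0,"az":0,"x":0.5,"y":-0.5,"z":4,"jaw":2},{"ax":0,"ay":0,"az":0,"x":0.5,"y":-0.5,"z":4,"jaw":2},{"ax":0,"ay":0,"az":0,"x":0.5,"y":-0.5,"z":4,"jaw":2}]' && python3 -m creep '[{"ax":0,"ay":0,"az":0,"x":0,"y":0,"z":0,"jaw":2},{"ax":0,"ay":0,"az":0,"x":0,"y":0,"z":0,"jaw":2},{"ax":0,"ay":0,"az":0,"x":0,"y":0,"z":0,"jaw":2}]'; python3 -c "
from h import *
go(559,-210.6,58,175)
print(bot.close_job())"
```

```text
clock: 22.62
tcp_pos: [558.9, -210.6, 58.1]
tool_rot: [180.0, 0.0, 175.0]
contact_force: [0.5, 0.4, -1.4]
gripper_width: 13.9
grasp_force: 30.0
clock: 23.0
tcp_pos: [558.9, -210.6, 58.2]
tool_rot: [-180.0, 0.0, 175.0]
contact_force: [0.9, -0.1, -1.0]
gripper_width: 14.1
grasp_force: 30.0
at [ 558.9 -210.6   58.2] [-180.    0.  175.] t 23.0 -> shift [-0.1 -0.   0.2] turn [-0.  0. -0.]
the job is handed in; nothing more can be done
None
```

I handed the job in at 23 s of the 67 s allowed (no verdict was returned): the lens cap is in the white tray, the film can is in the black tray, and the gripper is holding the mask level, centred over the oblong and by my estimate about 11 mm above the print.

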